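# Hang the port template with its like

### The arm

A 7-joint arm with a two-finger parallel gripper is mounted at the origin on the work surface. World frame = base frame: x ahead of the robot, y to its left, z up, the work surface at z = 0. Lengths are in mm, angles in rad, forces in N, time in s.
With the tool pointing down it reaches from about 350 to 900 mm from the base axis. Payload 7.2 kg.
Tool frame: the origin (TCP) lies on the centre line of the jaws, within the pads' length; the fingertips stand r.tip_reach ahead of it and the grasp point (between the pads) lies 2 mm behind it (r.tip_reach is the distance from the TCP to the fingertips, in mm); z points along the fingers, y is the line along which they close (so a half turn about z gives the same grasp; the last joint's range is limited). The gripper opens to 85 mm and grips with 20 to 120 N. Pads are 22 mm wide; open, the fingers measure 114 mm over their backs; the gripper's body (76 mm by 85 mm) begins 54 mm behind the grasp point. The pads swing forward as they close: fully open they stand 13 mm farther back than shut.
Start: joints at [-1.316, 0.411, -0.013, 1.596, 0.006, 1.134, -0.082], TCP at [198.274, 592.719, 248.297] pointing down, gripper open.
Joint ranges: [-2.95, 2.95], [-0.29, 1.99], [-1.47, 1.44], [0.14, 2.54], [-1.03, 4.17], [0.13, 1.85], [-2.86, 2.86]. Speed limits (rad/s): [2.39, 2.39, 3.01, 3.01, 3.14, 3.14, 3.14].

### API

Orientations are given as a unit quaternion [w, x, y, z].
In Python, from bench import r, eyes gives the robot as it stands. The module is installed in compiled form; this text tells all that it offers.
- The arm moves only by the tool send_rows, never from a script. Its arguments are lists of equal length, an entry for each row: "hand": the opening, from 0 (shut) to 1 (fully open); "offset": the shift along the tool's x, y, z in mm, a list of three; "rotation": the turn, a rotation vector about the tool's x, y, z in degrees, a list of three. In form: {"hand": [hand, ...], "offset": [[tx, ty, tz], ...], "rotation": [[ax, ay, az], ...]}. A call has 1 to 20 rows; each row is the pose to reach, as a shift and turn from the pose commanded when the call began, along the tool's axes at that moment; what a row does not reach only later rows make up. A row lasts 1/12 s, in which the tool goes at most 41.7 mm and 7.16 degrees, less where a joint would pass 70% of its speed; a pose out of reach is approached as far as the arm can. A call with a gripper value outside its range is refused whole. The fingers move at their own pace and stop on an object; the grip force is fixed at half the most. Time passes only in rows, so rows that repeat a pose let the fingers close. It gives the time, the measured TCP pose, the force, the opening and the grip force at its end, in the units of the state.
- r.observe(): the state, without advancing time (a new reading comes with each control period).
- eyes.camera(name): name is "scene" or "top"; returns a dict with "color" (480x640x3 uint8, red, green, blue), "depth" (480x640 float32, mm along the optical axis (not along the pixel's ray), 0 where there is no reading), "fx", "fy", "cx", "cy" (pixels), "k1" (the pictures are not rectified: a ray, as slopes to the right and down, at radius r is drawn at 1 + k1 r^2 times it, then the intrinsics apply), "view" (4x4, takes a point from world to camera coordinates). Camera axes: x right, y up, looking along -z (the intrinsics and any distortion apply to the point x, -y, -z); pixel columns grow to the right and rows downward; lengths in mm; the calibration is good to about 2 mm. A picture is of the moment at which its call begins.
- r.hand_in(): hands the job in; it is judged then, once.
The state is a dict: "t": time; "q": joint angles; "qd": joint speeds; "tau": joint torques, N m; "tool_pos": TCP position; "tcp_rot": TCP orientation; "force": force on the tool from outside, world axes, zero at the start; "torque": the same for the moment, N m; "opening": finger opening in mm; "finger_force": force on a finger pad.
Only numpy, scipy, OpenCV 4.12 (cv2) and the standard library are available. Lean on these libraries where they do the work, as an engineer would, in place of code of your own. Each camera call takes 0.05 s, during which the arm holds its last target. There are 200 camera calls.

### The job

Hang up the steel template that lies on the paper sheet: by its eye, on the peg that already carries a template of the same pattern (two windows, one slot, or blank), in front of that one, and let it hang freely. It has to go on upright, so first rest it in the V-cradle on its straight edge, ear up, let go, and take it afresh by the upper edge. Leave everything else where it is, and do not knock the hanging templates off.

Things in the scene. Friction and masses are not known exactly. Their poses are not given: they have to be found in the camera images.
- plate_a: Bare steel port template, 0.22 kg, with two wide windows (each 42 by 28 mm) side by side. Body 120 x 50 x 6 mm: x -60..60, y -32..18, z 0..6; in the middle of its +y long edge an ear, x -17..17, rising to y 32, with a round eye. Origin on the underside, z the face normal. Starts flat on the bench, +z up, any yaw: one of the three plates is on the paper sheet, two elsewhere.
- eye_a (a point): Centre of the round eye (14 mm across) of plate_a: x 0, y 18 mm, mid thickness; axes as the plate's.
- plate_b: Bare steel port template, 0.22 kg, with one long slot (100 by 14 mm). Body 120 x 50 x 6 mm: x -60..60, y -32..18, z 0..6; in the middle of its +y long edge an ear, x -17..17, rising to y 32, with a round eye. Origin on the underside, z the face normal. Starts flat on the bench, +z up, any yaw: one of the three plates is on the paper sheet, two elsewhere.
- eye_b (a point): Centre of the round eye (14 mm across) of plate_b: x 0, y 18 mm, mid thickness; axes as the plate's.
- plate_c: Bare steel port template, 0.22 kg, with no cut-outs below the eye (a blank). Body 120 x 50 x 6 mm: x -60..60, y -32..18, z 0..6; in the middle of its +y long edge an ear, x -17..17, rising to y 32, with a round eye. Origin on the underside, z the face normal. Starts flat on the bench, +z up, any yaw: one of the three plates is on the paper sheet, two elsewhere.
- eye_c (a point): Centre of the round eye (14 mm across) of plate_c: x 0, y 18 mm, mid thickness; axes as the plate's.
- sample_a: Steel template exactly like plate_a (two wide windows (each 42 by 28 mm) side by side; same frame and sizes), hanging loose by its eye, ear up (+y up), near the root of one of the three pegs, about 16 mm from the upright. Which peg: see its position.
- sample_eye_a (a point): Centre of the eye of sample_a (14 mm across).
- sample_b: Steel template exactly like plate_b (one long slot (100 by 14 mm); same frame and sizes), hanging loose by its eye, ear up (+y up), near the root of one of the three pegs, about 16 mm from the upright. Which peg: see its position.
- sample_eye_b (a point): Centre of the eye of sample_b (14 mm across).
- sample_c: Steel template exactly like plate_c (no cut-outs below the eye (a blank); same frame and sizes), hanging loose by its eye, ear up (+y up), near the root of one of the three pegs, about 16 mm from the upright. Which peg: see its position.
- sample_eye_c (a point): Centre of the eye of sample_c (14 mm across).
- pegtip_a (a point): Rounded tip of one of three like steel pegs, 9 mm thick, 92 mm long, each on a fixed stand (base 100 x 90 x 12 mm, upright 16 mm square, 186 mm high, behind the peg; about 210 mm apart, in any order). It points at the robot, rising 0.14 rad to the tip; root 170 mm above the bench. x runs along the peg from tip (0) to upright (+92 mm); z across it, upward.
- pegtip_b (a point): Rounded tip of one of three like steel pegs, 9 mm thick, 92 mm long, each on a fixed stand (base 100 x 90 x 12 mm, upright 16 mm square, 186 mm high, behind the peg; about 210 mm apart, in any order). It points at the robot, rising 0.14 rad to the tip; root 170 mm above the bench. x runs along the peg from tip (0) to upright (+92 mm); z across it, upward.
- pegtip_c (a point): Rounded tip of one of three like steel pegs, 9 mm thick, 92 mm long, each on a fixed stand (base 100 x 90 x 12 mm, upright 16 mm square, 186 mm high, behind the peg; about 210 mm apart, in any order). It points at the robot, rising 0.14 rad to the tip; root 170 mm above the bench. x runs along the peg from tip (0) to upright (+92 mm); z across it, upward.
- sheet: Blank white paper sheet, 150 (x) by 180 (y) mm, taped flat on the bench, no thickness to speak of. Origin at its centre.
- vee (a point): Middle of the V-cradle's bottom line, 45 mm above the bench. The V opens upward and runs along this x. In each arm a leaning face rises at 45 degrees towards +y (38 mm long) and a ledge at 45 degrees towards -y (14 mm long), both 5 mm thick. A plate on the leaning faces, straight edge down on the ledges, stays put, leaning, with its two ends, its upper edge and the ear free on both sides.
- cradle: Fixed V-cradle, grey and aluminium: two separate V arms, each 10 mm wide, centred at x -26 and +26 mm, with a clear 42 mm gap between them for a finger; below only a base plate 90 (x) by 70 (y) by 8 mm and a post 10 mm square under each arm. Origin on the bench below the V's bottom line; see point vee.
- socket: Socket, steel, 26 mm in diameter, 32 mm high, standing on the bench; a bystander.
- valve: Engine valve, steel, 85 mm long, head 34 mm across, lying on its side; origin at the head; a bystander.
- screwdriver: Screwdriver lying on the bench; a bystander.
- wrench: Wrench lying on the bench; a bystander.
- tin: Flat round tin, 62 mm across, 26 mm high; a bystander.
- can: Can 64 mm across, 120 mm high; a bystander.
Things that resemble listed ones, but are neither listed nor needed, are in the scene too. What is shaped like the part that bears pegtip_b but green is not meant.

How it is judged:
By the outcome, as a careful person would: the job done as asked, in the order asked, and still so for the second after the job is handed in, with the robot touching nothing.
It also fails if it takes over 72 s, if anything falls off the work surface, if the arm or the gripper's body presses on something with over 40 N, if the wrist force passes 120 N, or if a joint passes its speed limit or range.

## Working session

There is one attempt and no reset: what is moved stays moved. The work goes in short steps, Python scripts to look and compute and a tool call to move; the robot and the scene stay as the last step left them, time stands still between calls to the robot, and variables do not carry over. Pictures are saved under pics/ and viewed, at most 10 in all, crops included, and the job is handed in when it is done.

Besides the shell and the picture viewer there is one more tool, called after "Emit:" as name(argument=value, ...), one argument or row to a line, values as JSON. send_rows: Moves the arm, as the interface text tells. Its arguments: {"type":"object","properties":{"hand":{"type":"array"},"offset":{"type":"array"},"rotation":{"type":"array"}},"required":["hand","offset","rotation"]}

```bash
mkdir -p pics; cat > h.py <<'E'
import numpy as np, cv2
from bench import r, eyes
from scipy.spatial.transform import Rotation as R
def snap(n):
    c=eyes.camera(n); np.savez(f'{n}.npz',**c); cv2.imwrite(f'pics/{n}_tmp.png',c['color'][...,::-1]); return c
def load(n): return dict(np.load(f'{n}.npz'))
def K(c): return np.array([[c['fx'],0,c['cx']],[0,c['fy'],c['cy']],[0,0,1.]])
def ray(c,u,v):
    p=cv2.undistortPoints(np.array([[[u,v]]],float),K(c),np.array([float(c['k1']),0,0,0,0]))[0,0]
    return np.array([p[0],-p[1],-1.])
def at_depth(c,u,v):
    d=c['depth'][int(round(v))-1:int(round(v))+2,int(round(u))-1:int(round(u))+2]; d=np.median(d[d>0])
    return (np.linalg.inv(c['view'])@np.r_[ray(c,u,v)*d,1])[:3]
def at_z(c,u,v,z):
    V=np.linalg.inv(c['view']); o=V[:3,3]; d=V[:3,:3]@ray(c,u,v); return o+d*(z-o[2])/d[2]
def proj(c,P):
    p=(c['view']@np.r_[P,1])[:3]; x=np.array([p[0]/-p[2],-p[1]/-p[2]]); x=x*(1+c['k1']*(x@x))
    return np.array([c['fx']*x[0]+c['cx'],c['fy']*x[1]+c['cy']])
E
python3 - <<'E'
from h import *
for n in('scene','top'):
    c=snap(n); cv2.imwrite(f'pics/{n}0.png',c['color'][...,::-1])
    V=np.linalg.inv(c['view']); print(n,V.round(2).tolist(),c['fx'],c['k1'])
s=r.observe(); print(s['tool_pos'],s['tcp_rot'],s['opening'],r.tip_reach,s['t'])
E
```

```text
scene [[0.39, -0.56, 0.74, 1434.8], [0.92, 0.24, -0.3, -390.12], [-0.01, 0.8, 0.61, 912.1], [0.0, 0.0, 0.0, 1.0]] 476.6691574159602 0.026764699004892548
top [[-0.03, 0.99, -0.16, 253.13], [-1.0, -0.02, 0.01, 8.75], [0.0, 0.16, 0.99, 1476.17], [0.0, 0.0, 0.0, 1.0]] 579.2683072461891 -0.08870586298794637
[198.14410346 592.31354256 247.53096734] [-7.97599369e-05  1.60680366e-01  9.87006218e-01 -7.34330634e-04] 85.32763308530996 17.0 0.1
```

View pics/scene0.png

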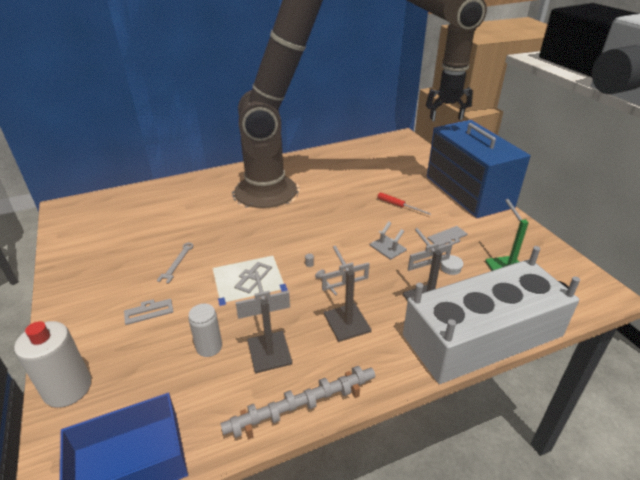

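View pics/top0.png

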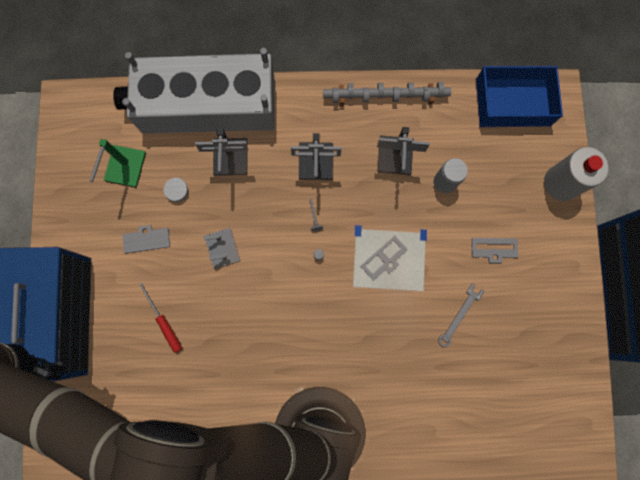

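The plate on the sheet (top 384,258) has two windows. The candidate pegs in the scene picture are at about (265,300), (345,275) and (433,255). The green stand at (518,240) is the decoy.

```bash
python3 - <<'E'
from h import *
c=load('scene');im=c['color'][...,::-1]
a=im[225:375,205:480]; a=cv2.resize(a,(790,431),interpolation=cv2.INTER_CUBIC); cv2.imwrite('pics/c1.png',a)
t=load('top')['color'][...,::-1]
b=t[220:300,340:440]; b=cv2.resize(b,None,fx=6,fy=6,interpolation=cv2.INTER_CUBIC)
b=b[:480]
d=t[125:275,190:345][:,:]; d=cv2.resize(d,None,fx=4,fy=4,interpolation=cv2.INTER_CUBIC)
cv2.imwrite('pics/c2.png',b); cv2.imwrite('pics/c3.png',d); print(b.shape,d.shape)
E
```

```text
(480, 600, 3) (600, 620, 3)
```

View pics/c1.png

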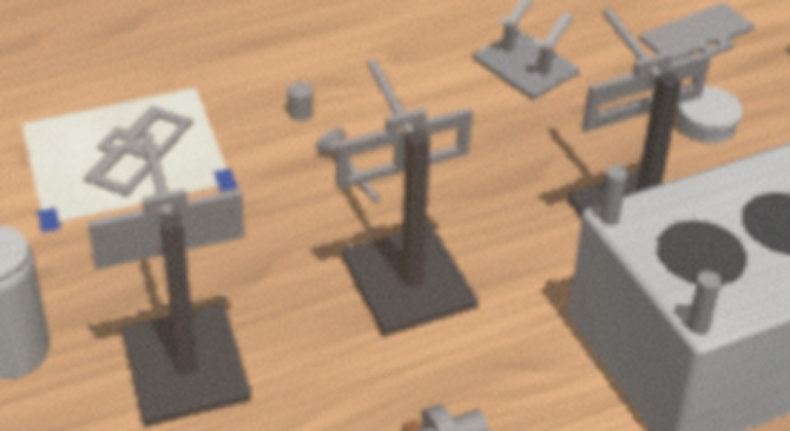

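View pics/c2.png

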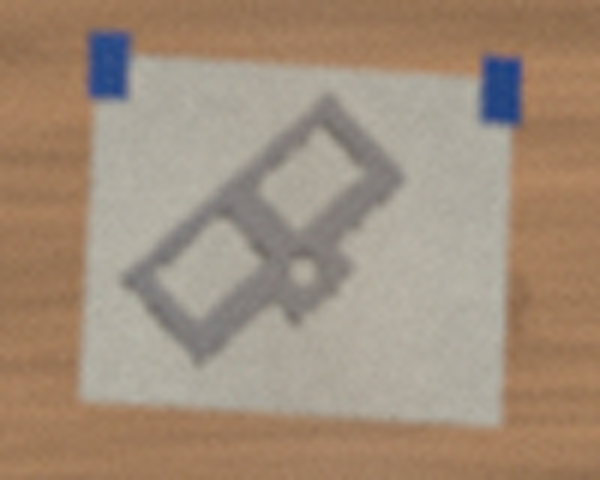

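View pics/c3.png

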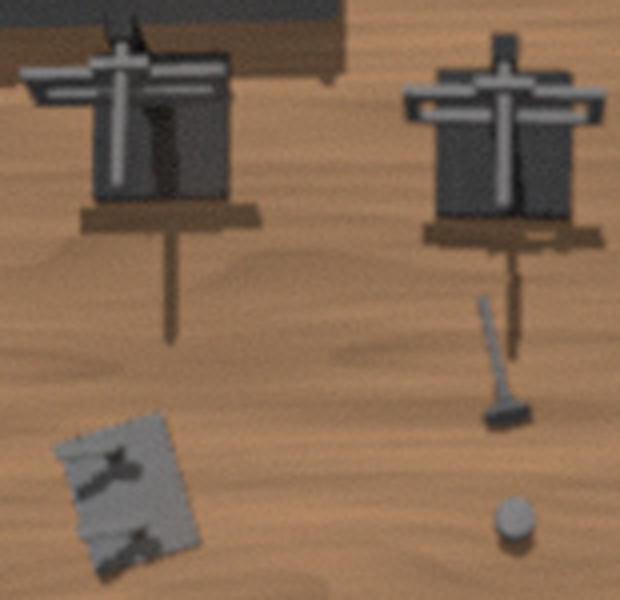

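The middle peg (scene 345,275; top 316,160) carries the two-window sample, which matches the plate on the sheet. The left peg holds the blank and the right peg the slot. Next: measure plate, peg and cradle.

```bash
python3 - <<'E'
from h import *
np.set_printoptions(precision=1,suppress=True,linewidth=200)
t=load('top');s=load('scene')
f=lambda U,V,k,u0,v0:((U+.5)/k-.5+u0,(V+.5)/k-.5+v0)
print('plate top-face corners')
P={n:at_z(t,*f(*p,6,340,220),6) for n,p in dict(top=(330,93),right=(405,180),left=(123,280),bot=(202,366),eye=(303,268)).items()}
for n,p in P.items(): print(n,p[:2])
print(np.mean([P[k][:2] for k in('top','right','left','bot')],0))
print('cradle base', [at_z(t,*f(*p,4,190,125),8)[:2] for p in((53,445),(160,412),(202,543),(100,580))])
def cloud(c,u0,u1,v0,v1):
    o=[]
    for v in range(v0,v1):
        for u in range(u0,u1):
            if c['depth'][v,u]>0:
                d=c['depth'][v,u]; o.append(np.r_[(np.linalg.inv(c['view'])@np.r_[ray(c,u,v)*d,1])[:3],u,v])
    return np.array(o)
a=cloud(t,198,245,225,272); a=a[(a[:,2]>30)]; print('cradle arms top z>30',len(a)); print(a[np.argsort(a[:,2])][::4])
b=cloud(s,365,415,218,262); b=b[b[:,2]>30]; print('scene',len(b)); print(b[np.argsort(b[:,2])][::6])
b=cloud(t,305,327,140,185); b=b[b[:,2]>120]; print('peg'); print(b[(abs(b[:,3]-315.5)<1)])
b=cloud(t,290,342,140,160); b=b[(b[:,2]>165)]; print('sample',b[::6])
for n,c,p in (('tiptop',t,f(503,207,4,190,125)),('tipscene',s,((374+.5)/2.873-.5+205,(64+.5)/2.873-.5+225))):
    print(n,p, at_depth(c,*p))
E
```

```text
plate top-face corners
top [ 489.6 -206.8]
right [ 451.1 -237.2]
left [ 411.2 -114.7]
bot [ 373.7 -146.9]
eye [ 414.4 -191.7]
[ 431.4 -176.4]
cradle base [array([499.2, 287. ]), array([519.1, 217.8]), array([433.5, 191.1]), array([411.3, 256.4])]
cradle arms top z>30 170
[[440.2 226.5  30.1 225.  257. ]
 [495.5 247.9  38.7 216.  235. ]
 [489.7 242.3  42.  218.  237. ]
 [497.1 244.5  43.9 217.  234. ]
 [492.  251.9  45.2 214.  236. ]
 [445.9 229.1  45.7 223.  254. ]
 [448.3 231.4  46.8 222.  253. ]
 [491.4 241.4  47.5 218.  236. ]
 [440.4 226.2  48.3 224.  256. ]
 [440.3 223.6  48.8 225.  256. ]
 [490.9 236.1  49.5 220.  236. ]
 [488.6 246.1  49.8 216.  237. ]
 [437.7 230.8  50.9 222.  257. ]
 [440.3 238.2  51.3 219.  256. ]
 [445.1 230.7  51.8 222.  254. ]
 [442.3 218.2  52.1 227.  255. ]
 [442.6 235.5  52.5 220.  255. ]
 [435.2 240.5  52.7 218.  258. ]
 [493.  243.   53.1 217.  235. ]
 [447.1 217.9  53.6 227.  253. ]
 [490.3 247.7  54.8 215.  236. ]
 [490.  237.6  55.4 219.  236. ]
 [444.9 242.5  55.6 217.  254. ]
 [434.9 244.9  55.8 216.  258. ]
 [492.7 257.4  56.9 211.  235. ]
 [4
[... 4881 characters left out ...]
10.2 176.  317.  148. ]
 [671.9 -24.2 177.6 323.  148. ]
 [674.2 -38.5 169.5 329.  148. ]
 [673.8 -52.6 169.8 335.  148. ]
 [673.8  50.7 169.7 291.  149. ]
 [672.7  34.3 172.1 298.  149. ]
 [674.5  17.9 165.1 305.  149. ]
 [671.7  -0.9 172.4 313.  149. ]
 [672.  -19.7 170.1 321.  149. ]
 [672.3 -33.8 168.2 327.  149. ]
 [672.3 -48.  167.  333.  149. ]
 [671.2 -61.9 169.7 339.  149. ]
 [670.5 -45.6 165.4 332.  150. ]
 [664.8 -10.  178.1 317.  151. ]
 [661.8 -10.  172.  317.  153. ]
 [654.5  -9.8 180.  317.  155. ]
 [647.9  -9.6 185.7 317.  157. ]
 [645.2  -9.5 179.  317.  159. ]]
tiptop (315.375, 176.375) [602.5  -4.7 183. ]
tipscene (334.8515489035851, 246.95040027845457) [609.2  -6.1 184.3]
```

```bash
cat >> h.py <<'E'
def basis(y,z):
    y=np.array(y,float);z=np.array(z,float);z/=np.linalg.norm(z);y-=z*(y@z);y/=np.linalg.norm(y)
    return np.c_[np.cross(y,z),y,z]
def goal(p,M):
    s=r.observe();q=s['tcp_rot'];T=R.from_quat([q[1],q[2],q[3],q[0]])
    print('t %.2f'%s['t'],'pos',np.round(s['tool_pos'],1),'F',np.round(s['force'],1),'open %.1f'%s['opening'],'q',np.round(s['q'],2))
    print(' offset',np.round(T.inv().apply(np.array(p)-s['tool_pos']),1),'rot',np.round((T.inv()*R.from_matrix(M)).as_rotvec(degrees=True),1))
E
python3 - <<'E'
from h import *
goal([426.7,-180.6,60],basis([.76,.65,0],[0,0,-1]))
E
```

```text
t 0.10 pos [198.1 592.3 247.5] F [ 1.2 -0.1 -0.2] open 85.3 q [-1.32  0.41 -0.01  1.6   0.01  1.13 -0.08]
 offset [-461.9 -660.2  188.5] rot [-0.1  0.  31. ]
```

Emit:
send_rows(
  hand=[1,1,1,1,1,1,1,1,1,1,1,1,1,1,1,1,1,1,1,1],
  offset=[
    [-391,-282,40],
    [-391,-282,40],
    [-391,-282,40],
    [-391,-282,40],
    [-391,-282,40],
    [-391,-282,40],
    [-391,-282,40],
    [-391,-282,40],
    [-391,-282,40],
    [-391,-282,40],
    [-391,-282,40],
    [-462,-660,128],
    [-462,-660,128],
    [-462,-660,128],
    [-462,-660,128],
    [-462,-660,128],
    [-462,-660,128],
    [-462,-660,128],
    [-462,-660,128],
    [-462,-660,128],
  ],
  rotation=[
    [0,0,31],
    [0,0,31],
    [0,0,31],
    [0,0,31],
    [0,0,31],
    [0,0,31],
    [0,0,31],
    [0,0,31],
    [0,0,31],
    [0,0,31],
    [0,0,31],
    [0,0,31],
    [0,0,31],
    [0,0,31],
    [0,0,31],
    [0,0,31],
    [0,0,31],
    [0,0,31],
    [0,0,31],
    [0,0,31],
  ],
)

```text
t: 1.77
tool_pos: [429.9, -144.3, 128.3]
tcp_rot: [0.0, 0.418, 0.908, 0.0]
force: [0.4, 0.5, 1.0]
opening: 85.5
finger_force: 0.0
```

```bash
python3 - <<'E'
from h import *
goal([426.7,-180.6,60],basis([.76,.65,0],[0,0,-1]))
E
```

```text
t 1.77 pos [ 429.9 -144.3  128.3] F [0.4 0.5 1. ] open 85.5 q [-0.16  0.29  0.45  2.15 -0.19  0.74  1.12]
 offset [-25.5 -26.1  68.3] rot [ 0.  0. -0.]
```

Emit:
send_rows(
  hand=[0.9,0.9,0.9,0.9],
  offset=[
    [0,0,0],
    [0,0,0],
    [0,0,0],
    [0,0,0],
  ],
  rotation=[
    [0,0,0],
    [0,0,0],
    [0,0,0],
    [0,0,0],
  ],
)

```text
t: 2.1
tool_pos: [430.8, -141.3, 128.6]
tcp_rot: [-0.0, 0.418, 0.909, 0.0]
force: [-0.4, 0.1, -0.1]
opening: 76.6
finger_force: 0.0
```

```bash
python3 - <<'E'
from h import *
print(r.tip_reach)
goal([426.7,-180.6,30],basis([.76,.65,0],[0,0,-1]))
c=snap('top'); b=cv2.resize(c['color'][200:310,330:450,::-1],None,fx=5,fy=5,interpolation=cv2.INTER_CUBIC)
s=load('scene')
from h import snap
s=snap('scene'); e=cv2.resize(s['color'][195:305,190:310,::-1],None,fx=5,fy=5,interpolation=cv2.INTER_CUBIC)
print(b.shape,e.shape)
cv2.imwrite('pics/d.png',cv2.resize(np.hstack([b,e])[:,:],(800,367)))
E
```

```text
17.0
t 2.10 pos [ 430.8 -141.3  128.6] F [-0.4  0.1 -0.1] open 76.6 q [-0.17  0.29  0.45  2.15 -0.19  0.74  1.12]
 offset [-27.2 -28.8  98.6] rot [ 0.  -0.   0.1]
(550, 600, 3) (550, 600, 3)
```

Emit:
send_rows(
  hand=[0.9,0.9,0.9,0.9,0.9,0.9,0.9,0.9,0.9,0.9,0.9,0.9],
  offset=[
    [-27.2,-28.8,40],
    [-27.2,-28.8,60],
    [-27.2,-28.8,80],
    [-27.2,-28.8,95],
    [-27.2,-28.8,99],
    [-27.2,-28.8,102],
    [-27.2,-28.8,105],
    [-27.2,-28.8,107],
    [-27.2,-28.8,109],
    [-27.2,-28.8,110],
    [-27.2,-28.8,110],
    [-27.2,-28.8,110],
  ],
  rotation=[
    [0,0,0],
    [0,0,0],
    [0,0,0],
    [0,0,0],
    [0,0,0],
    [0,0,0],
    [0,0,0],
    [0,0,0],
    [0,0,0],
    [0,0,0],
    [0,0,0],
    [0,0,0],
  ],
)

```text
t: 3.2
tool_pos: [426.5, -181.9, 18.9]
tcp_rot: [0.0, 0.419, 0.908, 0.0]
force: [0.6, -0.0, 0.6]
opening: 76.9
finger_force: 0.0
```

Measured z is 18.9 with no contact. Feel downward.

Emit:
send_rows(
  hand=[0.9,0.9,0.9,0.9,0.9],
  offset=[
    [0,0,1],
    [0,0,2],
    [0,0,3],
    [0,0,4],
    [0,0,4],
  ],
  rotation=[
    [0,0,0],
    [0,0,0],
    [0,0,0],
    [0,0,0],
    [0,0,0],
  ],
)

```text
t: 3.62
tool_pos: [426.2, -181.9, 14.4]
tcp_rot: [-0.0, 0.419, 0.908, -0.0]
force: [0.3, 0.3, 0.3]
opening: 76.8
finger_force: 0.0
```

Emit:
send_rows(
  hand=[0.9,0.9,0.9,0.9],
  offset=[
    [0,0,1],
    [0,0,2],
    [0,0,3],
    [0,0,3],
  ],
  rotation=[
    [0,0,0],
    [0,0,0],
    [0,0,0],
    [0,0,0],
  ],
)

```text
t: 3.95
tool_pos: [426.2, -181.9, 11.4]
tcp_rot: [-0.0, 0.419, 0.908, -0.0]
force: [1.0, 0.4, 1.0]
opening: 76.5
finger_force: 0.0
```

Emit:
send_rows(
  hand=[0.8,0.6,0.6,0.6,0.5,0.5,0.5],
  offset=[
    [0,0,0],
    [0,0,0],
    [0,0,0],
    [0,0,0],
    [0,0,0],
    [0,0,0],
    [0,0,0],
  ],
  rotation=[
    [0,0,0],
    [0,0,0],
    [0,0,0],
    [0,0,0],
    [0,0,0],
    [0,0,0],
    [0,0,0],
  ],
)

```text
t: 4.53
tool_pos: [426.4, -181.9, 12.2]
tcp_rot: [0.0, 0.419, 0.908, 0.0]
force: [-2.1, 0.7, 9.6]
opening: 61.6
finger_force: 62.8
```

```bash
cat >> h.py <<'E'
th=np.deg2rad(17.9); cx=np.array([np.cos(th),np.sin(th),0]); cy=np.array([-np.sin(th),np.cos(th),0]); cz=np.array([0,0,1.])
C=np.array([465.7,238.1,45.]); ad=(cy+cz)/2**.5; bd=(cz-cy)/2**.5
vp=lambda x,a,b: C+x*cx+a*ad+b*bd
E
python3 - <<'E'
from h import *
goal([426.2,-182,140],basis([.76,.65,0],[0,0,-1]))
M=basis(-cy,-cz); goal([450,0,180],M)
M=basis(-ad,-bd); goal(vp(0,40,50),M); print(vp(0,40,50),vp(0,32,12.2))
E
```

```text
t 4.53 pos [ 426.4 -181.9   12.2] F [-2.1  0.7  9.6] open 61.6 q [ 0.04  0.53  0.33  2.19 -0.37  0.48  1.36]
 offset [ 1.000e-01 -1.000e-01 -1.278e+02] rot [ 0. -0. -0.]
t 4.53 pos [ 426.4 -181.9   12.2] F [-2.1  0.7  9.6] open 61.6 q [ 0.04  0.53  0.33  2.19 -0.37  0.48  1.36]
 offset [ 123.   136.2 -167.7] rot [  0.   -0.  112.6]
t 4.53 pos [ 426.4 -181.9   12.2] F [-2.1  0.7  9.6] open 61.6 q [ 0.04  0.53  0.33  2.19 -0.37  0.48  1.36]
 offset [287.4 300.  -96.3] rot [ 29.3  43.8 105.9]
[467.87333949 231.37121144 108.63961031] [461.39678782 251.42300135  76.25411973]
```

Emit:
send_rows(
  hand=[0.5,0.5,0.5,0.5,0.5,0.5,0.5,0.5,0.5,0.5,0.5,0.5,0.5,0.5,0.5,0.5,0.5,0.5,0.5,0.5],
  offset=[
    [0,0,-5],
    [0,0,-15],
    [0,0,-35],
    [0,0,-65],
    [0,0,-95],
    [30,30,-120],
    [60,60,-140],
    [90,100,-160],
    [123,136,-168],
    [123,136,-168],
    [123,136,-168],
    [123,136,-168],
    [123,136,-168],
    [123,136,-168],
    [123,136,-168],
    [123,136,-168],
    [123,136,-168],
    [123,136,-168],
    [123,136,-168],
    [123,136,-168],
  ],
  rotation=[
    [0,0,0],
    [0,0,0],
    [0,0,0],
    [0,0,7],
    [0,0,14],
    [0,0,21],
    [0,0,28],
    [0,0,35],
    [0,0,42],
    [0,0,49],
    [0,0,56],
    [0,0,63],
    [0,0,70],
    [0,0,77],
    [0,0,84],
    [0,0,91],
    [0,0,98],
    [0,0,105],
    [0,0,112.6],
    [0,0,112.6],
  ],
)

```text
t: 6.2
tool_pos: [449.4, -0.1, 180.1]
tcp_rot: [-0.0, 0.988, 0.152, -0.0]
force: [-0.2, 0.3, -1.8]
opening: 61.6
finger_force: 66.2
```

```bash
python3 - <<'E'
from h import *
M=basis(-ad,-bd); goal(vp(0,45,60),M); print(vp(0,45,60))
c=snap('top'); print(proj(c,[450,0,180]))
E
```

```text
t 6.20 pos [ 4.494e+02 -1.000e-01  1.801e+02] F [-0.2  0.3 -1.8] open 61.6 q [-0.88  0.26  0.92  2.13 -0.27  0.88 -1.07]
 offset [  87.3 -211.5   61. ] rot [45.  -0.1 -0.4]
[468.96000923 228.00681716 119.24621202]
[314.9806551  242.07336279]
```

Emit:
send_rows(
  hand=[0.5,0.5,0.5,0.5,0.5,0.5,0.5,0.5,0.5,0.5,0.5,0.5,0.5],
  offset=[
    [10,-35,0],
    [20,-70,0],
    [30,-105,5],
    [40,-140,10],
    [55,-175,20],
    [70,-195,40],
    [87,-211,55],
    [87.3,-211.5,61],
    [87.3,-211.5,61],
    [87.3,-211.5,61],
    [87.3,-211.5,61],
    [87.3,-211.5,61],
    [87.3,-211.5,61],
  ],
  rotation=[
    [5,0,0],
    [10,0,0],
    [16,0,0],
    [22,0,0],
    [28,0,0],
    [34,0,0],
    [40,0,0],
    [45,0,0],
    [45,0,-0.4],
    [45,0,-0.4],
    [45,0,-0.4],
    [45,0,-0.4],
    [45,0,-0.4],
  ],
)

```text
t: 7.33
tool_pos: [467.8, 228.7, 119.5]
tcp_rot: [-0.378, 0.912, 0.148, -0.059]
force: [-0.8, 0.6, -1.9]
opening: 61.8
finger_force: 66.6
```

```bash
python3 - <<'E'
from h import *
M=basis(-ad,-bd); goal(vp(0,34,15),M)
b=snap('top')['color'][195:275,190:270,::-1]; e=snap('scene')['color'][190:270,355:435,::-1]
cv2.imwrite('pics/e1.png',cv2.resize(np.hstack([b,e]),(800,400),interpolation=cv2.INTER_CUBIC))
E
```

```text
t 7.33 pos [467.8 228.7 119.5] F [-0.8  0.6 -1.9] open 61.8 q [-0.29  0.58  0.25  2.   -1.03  1.14 -0.58]
 offset [ 0.9 11.8 44.4] rot [0.1 0.2 0.5]
```

View pics/e1.png

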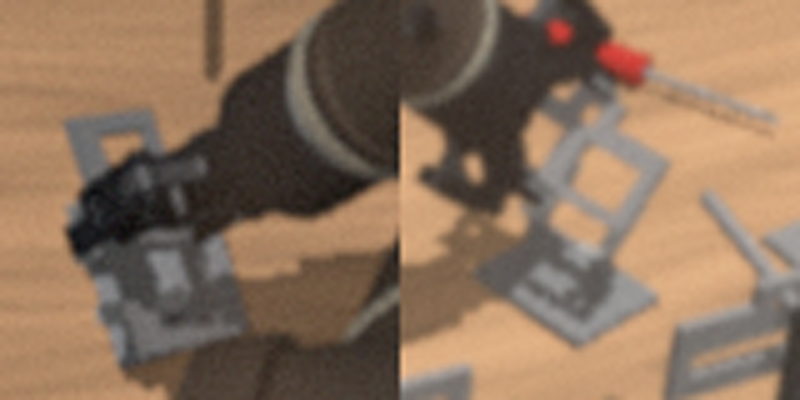

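The plate is held over the cradle with one end visible. I'll check its pose in the hand against a projected model.

```bash
python3 - <<'E'
from h import *
s=r.observe();q=s['tcp_rot'];T=R.from_quat([q[1],q[2],q[3],q[0]]);M=T.as_matrix()
xp,yp,zp=M[:,0],-M[:,1],-M[:,2]; o=s['tool_pos']-12.2*zp
b=load('top');e=load('scene')
for n,c,u0,v0,off in(('top',b,190,195,0),('scene',e,355,190,400)):
    for x,y,z in((60,18,6),(60,-32,6),(-60,18,6),(-60,-32,6),(0,32,6),(0,-32,6),(60,18,0),(60,-32,0)):
        p=proj(c,o+x*xp+y*yp+z*zp); print(n,(x,y,z),((p-[u0,v0])*5+[off,0]).round())
E
```

```text
top (60, 18, 6) [ 65. 121.]
top (60, -32, 6) [147. 111.]
top (-60, 18, 6) [144. 358.]
top (-60, -32, 6) [226. 341.]
top (0, 32, 6) [ 81. 243.]
top (0, -32, 6) [186. 225.]
top (60, 18, 0) [ 58. 126.]
top (60, -32, 0) [141. 115.]
scene (60, 18, 6) [668. 151.]
scene (60, -32, 6) [621. 227.]
scene (-60, 18, 6) [512.  65.]
scene (-60, -32, 6) [467. 137.]
scene (0, 32, 6) [601.  87.]
scene (0, -32, 6) [542. 181.]
scene (60, 18, 0) [673. 154.]
scene (60, -32, 0) [626. 230.]
```

```bash
python3 - <<'E'
from h import *
s=r.observe();q=s['tcp_rot'];T=R.from_quat([q[1],q[2],q[3],q[0]]);M=T.as_matrix()
xp,yp,zp=M[:,0],-M[:,1],-M[:,2]; o=s['tool_pos']-12.2*zp; B=np.c_[xp,yp,zp]
b=load('top');e=load('scene')
for n,c,U,V in(('top',b,(195,235),(212,270)),('scene',e,(370,412),(200,245))):
    out=[]
    for v in range(*V):
        for u in range(*U):
            d=c['depth'][v,u]
            if d>0:
                w=B.T@((np.linalg.inv(c['view'])@np.r_[ray(c,u,v)*d,1])[:3]-o)
                if abs(w[2])<35 and 13<abs(w[0])<66 and -45<w[1]<40: out.append(w)
    out=np.array(out)
    for sgn in(1,-1):
        k=out[out[:,0]*sgn>0]
        for y0 in range(-45,40,8):
            m=k[(k[:,1]>=y0)&(k[:,1]<y0+8)]
            if len(m): print(n,sgn,y0,len(m),'z',np.percentile(m[:,2],[10,50,90]).round(1),'x',m[:,0].min().round(),m[:,0].max().round())
E
```

```text
top 1 -37 20 z [2.6 5.9 9.3] x 13.0 61.0
top 1 -29 24 z [ 2.6  6.1 10. ] x 38.0 61.0
top 1 -21 6 z [0.4 5.3 8.4] x 53.0 60.0
top 1 -13 12 z [4.1 6.4 8.1] x 53.0 60.0
top 1 -5 12 z [4.  7.  7.7] x 41.0 61.0
top 1 3 29 z [4.2 6.8 9.8] x 34.0 61.0
top 1 11 34 z [3.2 6.3 9.5] x 32.0 61.0
top 1 19 7 z [ 4.7  8.4 10.4] x 19.0 56.0
top 1 27 4 z [2.1 5.1 6.5] x 16.0 21.0
top -1 -45 4 z [-33.4 -32.6 -29.3] x -26.0 -19.0
top -1 -37 22 z [4.8 6.3 8.7] x -52.0 -16.0
top -1 -29 46 z [ 4.2  7.1 11.5] x -55.0 -14.0
top -1 -21 15 z [ 5.8  8.5 10.9] x -57.0 -15.0
top -1 -13 13 z [5.4 7.4 9.9] x -58.0 -46.0
top -1 -5 15 z [4.6 6.1 8.3] x -57.0 -13.0
top -1 3 50 z [5.  7.1 9.9] x -57.0 -15.0
top -1 11 61 z [ 3.6  6.6 10.1] x -57.0 -13.0
top -1 19 6 z [ 3.6  8.2 10.9] x -54.0 -13.0
top -1 27 2 z [4.6 4.6 4.6] x -14.0 -13.0
scene 1 -37 37 z [ 3.1  6.5 10.1] x 13.0 64.0
scene 1 -29 20 z [2.6 6.  8.7] x 16.0 62.0
scene 1 -21 11 z [-0.4  4.9  7.9] x 52.0 61.0
scene 1 -13 12 z [1.1 6.5 7.4] x 51.0 63.0
scene 1 -5 25 z [1.3 5.2 8.4] x 13.0 63.0
scene 1 3 45 z [ 2.7  6.9 10. ] x 15.0 64.0
scene 1 11 24 z [3.2 4.8 8.4] x 13.0 63.0
scene 1 19 8 z [3.1 6.2 8.6] x 15.0 20.0
scene 1 27 3 z [-0.8  7.2 15.1] x 13.0 18.0
scene -1 -37 1 z [6.8 6.8 6.8] x -15.0 -15.0
scene -1 -5 3 z [1.4 4.9 6.5] x -23.0 -14.0
scene -1 3 15 z [1.7 5.2 8.7] x -29.0 -13.0
scene -1 11 7 z [2.6 5.9 9.1] x -24.0 -14.0
scene -1 19 2 z [3.2 4.  4.8] x -17.0 -14.0
```

Emit:
send_rows(
  hand=[0.5,0.5,0.5,0.5,0.5,0.5,0.5,0.5],
  offset=[
    [0.5,3,15],
    [0.5,5,30],
    [0.5,8,36],
    [0,10,40],
    [0,11,43],
    [0,11.8,44.4],
    [0,11.8,44.4],
    [0,11.8,44.4],
  ],
  rotation=[
    [0,0,0],
    [0,0,0],
    [0,0,0],
    [0,0,0],
    [0,0,0],
    [0,0,0],
    [0,0,0],
    [0,0,0],
  ],
)

```text
t: 8.1
tool_pos: [460.7, 250.1, 79.3]
tcp_rot: [-0.378, 0.912, 0.147, -0.06]
force: [-0.3, 1.5, -0.2]
opening: 61.5
finger_force: 66.5
```

Emit:
send_rows(
  hand=[0.5,0.5,0.5,0.5,0.5],
  offset=[
    [0,0,1],
    [0,0,1.5],
    [0,0,2],
    [0,0,2.5],
    [0,0,2.5],
  ],
  rotation=[
    [0,0,0],
    [0,0,0],
    [0,0,0],
    [0,0,0],
    [0,0,0],
  ],
)

```text
t: 8.52
tool_pos: [460.4, 251.8, 77.4]
tcp_rot: [-0.378, 0.912, 0.147, -0.059]
force: [-0.8, 1.7, 3.2]
opening: 61.7
finger_force: 66.8
```

```bash
python3 - <<'E'
from h import *
M=basis(-ad,-bd); goal(vp(0,32,12.2),M); print('F tool',M.T@r.observe()['force'])
E
```

```text
t 8.52 pos [460.4 251.8  77.4] F [-0.8  1.7  3.2] open 61.7 q [-0.18  0.64  0.05  2.01 -1.03  0.99 -0.58]
 offset [0.8 1.3 0.3] rot [-0.   0.1  0.4]
F tool [-0.26101531 -3.51814941 -0.94366473]
```

Emit:
send_rows(
  hand=[0.5,0.5,0.5,0.75,0.8,0.88,0.92,0.92,0.92],
  offset=[
    [0,0.5,0.7],
    [0,0.5,1],
    [0,0.5,1],
    [0,0.5,1],
    [0,0.5,1],
    [0,0.5,1],
    [0,0.5,1],
    [0,0.5,1],
    [0,0.5,1],
  ],
  rotation=[
    [0,0,0],
    [0,0,0],
    [0,0,0],
    [0,0,0],
    [0,0,0],
    [0,0,0],
    [0,0,0],
    [0,0,0],
    [0,0,0],
  ],
)

```text
t: 9.27
tool_pos: [460.1, 251.7, 75.8]
tcp_rot: [-0.378, 0.912, 0.147, -0.06]
force: [-0.3, -0.5, -0.1]
opening: 78.8
finger_force: 0.0
```

Emit:
send_rows(
  hand=[0.92,0.92,0.92,0.92,0.92,0.92,0.92],
  offset=[
    [0,0,-5],
    [0,0,-15],
    [0,0,-30],
    [0,0,-60],
    [0,0,-95],
    [0,0,-130],
    [0,0,-140],
  ],
  rotation=[
    [0,0,0],
    [0,0,0],
    [0,0,0],
    [0,0,0],
    [0,0,0],
    [0,0,0],
    [0,0,0],
  ],
)

```text
t: 9.85
tool_pos: [494.0, 153.1, 178.6]
tcp_rot: [-0.377, 0.913, 0.146, -0.056]
force: [2.1, -0.5, -0.8]
opening: 78.7
finger_force: 0.0
```

```bash
python3 - <<'E'
from h import *
M=basis(bd,-ad); goal(vp(47,130,3),M); print(vp(47,130,3)); 
M=basis(-bd,-ad); goal(vp(47,130,3),M)
b=snap('top')['color'][195:275,190:270,::-1]; e=snap('scene')['color'][190:270,355:435,::-1]
cv2.imwrite('pics/e2.png',cv2.resize(np.hstack([b,e]),(800,400),interpolation=cv2.INTER_CUBIC))
E
```

```text
t 9.85 pos [494.  153.1 178.6] F [ 2.1 -0.5 -0.8] open 78.7 q [-0.07  0.51  0.15  1.9  -0.85  1.25 -0.69]
 offset [ 46.1 -99.3 154.6] rot [-89.8  -0.5   0.1]
[482.8235255  338.00137574 139.0452019 ]
t 9.85 pos [494.  153.1 178.6] F [ 2.1 -0.5 -0.8] open 78.7 q [-0.07  0.51  0.15  1.9  -0.85  1.25 -0.69]
 offset [ 46.1 -99.3 154.6] rot [   0.7 -127.  -127.5]
```

View pics/e2.png

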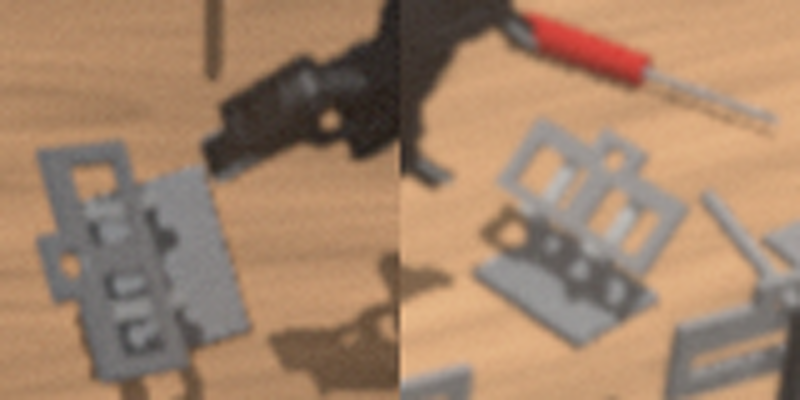

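```bash
cat > fit.py <<'E'
from h import *
from scipy.optimize import least_squares
t=load('top');s=load('scene')
f=lambda U,V,u0,v0,off:np.array([(U-off+.5)/5-.5+u0,(V+.5)/5-.5+v0])
ob=[(t,(60,18,6),f(38,152,190,195,0)),(t,(60,-32,6),f(125,140,190,195,0)),(t,(-60,-32,6),f(190,370,190,195,0)),(t,(-60,18,6),f(95,382,190,195,0)),(t,(0,18,6),f(67,265,190,195,0)),
(s,(-60,18,6),f(540,118,355,190,400)),(s,(60,18,6),f(688,205,355,190,400)),(s,(60,-32,6),f(635,275,355,190,400)),(s,(0,18,6),f(617,157,355,190,400))]
B0=np.c_[cx,ad,bd]
def pose(p): return B0@R.from_rotvec(p[3:]).as_matrix(), vp(p[0],32+p[1],p[2])
def res(p):
    B,o=pose(p); return np.r_[np.concatenate([proj(c,o+B@np.array(m))-u for c,m,u in ob]),p[3:]*20,p[:3]*.05]
k=least_squares(res,np.zeros(6)); print(k.x[:3].round(1),np.rad2deg(k.x[3:]).round(1)); print(k.fun[:18].reshape(-1,2).round(1))
E
python3 fit.py; python3 - <<'E'
from h import *
M=basis(-cy,-cz); goal([480,240,240],M)
E
```

```text
[ 1.2 -0.4 -2.5] [-2.8 -2.  -2. ]
[[ 0.5 -0.3]
 [-0.1  0.4]
 [-0.7  0. ]
 [ 1.5  0.5]
 [ 0.8  0.3]
 [ 1.1 -0.8]
 [ 0.6 -0. ]
 [ 1.1  0.1]
 [-0.1  0.3]]
t 9.95 pos [492.8 155.6 176.8] F [ 0.6  0.2 -0.4] open 79.2 q [-0.08  0.52  0.15  1.9  -0.85  1.24 -0.68]
 offset [  14.4 -104.2   14.6] rot [-44.9  -0.3   0.3]
```

Emit:
send_rows(
  hand=[0.5,0.5,0.5,0.5,0.5,0.5,0.5,0.5,0.5,0.5,0.5,0.5,0.5,0.5,0.5,0.5,0.5,0.5],
  offset=[
    [3,-30,-10],
    [6,-60,-10],
    [9,-80,0],
    [12,-100,10],
    [14,-104,15],
    [14,-104,15],
    [14,-104,15],
    [20,-104,40],
    [25,-102,65],
    [30,-100,90],
    [35,-95,115],
    [40,-90,140],
    [45,-82,155],
    [45,-79,155],
    [45,-79,155],
    [45,-79,155],
    [45,-79,155],
    [45,-79,155],
  ],
  rotation=[
    [-7,0,0],
    [-14,0,0],
    [-21,0,0],
    [-28,0,0],
    [-35,0,0],
    [-42,0,0],
    [-45,0,0],
    [-50,0,0],
    [-57,0,0],
    [-64,0,0],
    [-71,0,0],
    [-78,0,0],
    [-85,0,0],
    [-90,0,0],
    [-90,0,0],
    [-90,0,0],
    [-90,0,0],
    [-90,0,0],
  ],
)

```text
t: 11.45
tool_pos: [483.0, 327.8, 123.1]
tcp_rot: [0.376, 0.913, 0.145, 0.062]
force: [0.9, 0.0, 0.2]
opening: 42.9
finger_force: 0.0
```

```bash
python3 - <<'E'
from h import *
M=basis(bd,-ad); goal(vp(46,46,3),M); print(vp(46,110,3))
E
```

```text
t 11.45 pos [483.  327.8 123.1] F [0.9 0.  0.2] open 42.9 q [-1.23  0.77  0.34  1.62  0.4   1.29 -2.39]
 offset [ 1.6  4.6 65.9] rot [-0.2 -0.3 -0. ]
[486.21861007 324.236442   124.90306627]
```

Emit:
send_rows(
  hand=[0.5,0.5,0.5,0.5,0.5,0.5,0.5,0.5,0.5],
  offset=[
    [1.6,4.6,8],
    [1.6,4.6,20],
    [1.6,4.6,30],
    [1.6,4.6,40],
    [1.6,4.6,48],
    [1.6,4.6,56],
    [1.6,4.6,62],
    [1.6,4.6,66],
    [1.6,4.6,66],
  ],
  rotation=[
    [0,0,0],
    [0,0,0],
    [0,0,0],
    [0,0,0],
    [0,0,0],
    [0,0,0],
    [0,0,0],
    [0,0,0],
    [0,0,0],
  ],
)

```text
t: 12.2
tool_pos: [499.1, 281.4, 77.4]
tcp_rot: [0.378, 0.912, 0.146, 0.061]
force: [-0.1, 0.4, 0.1]
opening: 42.7
finger_force: 0.0
```

```bash
python3 - <<'E'
from h import *
M=basis(bd,-ad); goal(vp(46,46,3),M)
b=snap('top')['color'][195:275,180:260,::-1]; e=snap('scene')['color'][190:270,365:445,::-1]
cv2.imwrite('pics/e3.png',cv2.resize(np.hstack([b,e]),(800,400),interpolation=cv2.INTER_CUBIC))
E
```

```text
t 12.20 pos [499.1 281.4  77.4] F [-0.1  0.4  0.1] open 42.7 q [-1.18  0.81  0.35  1.7   0.43  1.16 -2.41]
 offset [ 0.9  2.  -1.3] rot [ 0.1 -0.3  0.2]
```

View pics/e3.png

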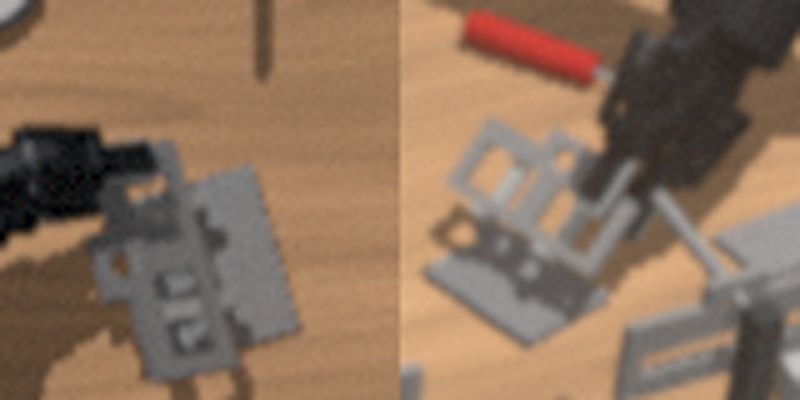

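The finger straddles the upper edge beside the ear. Centre and close.

Emit:
send_rows(
  hand=[0.5,0.5,0.3,0.15,0.05,0,0,0,0,0],
  offset=[
    [0.9,2,-1],
    [0.9,2,-1],
    [0.9,2,-1],
    [0.9,2,-1],
    [0.9,2,-1],
    [0.9,2,-1],
    [0.9,2,-1],
    [0.9,2,-1],
    [0.9,2,-1],
    [0.9,2,-1],
  ],
  rotation=[
    [0,0,0],
    [0,0,0],
    [0,0,0],
    [0,0,0],
    [0,0,0],
    [0,0,0],
    [0,0,0],
    [0,0,0],
    [0,0,0],
    [0,0,0],
  ],
)

```text
t: 13.13
tool_pos: [500.2, 282.0, 80.3]
tcp_rot: [0.378, 0.912, 0.146, 0.062]
force: [-1.3, 1.4, 3.0]
opening: 4.7
finger_force: 61.6
```

Emit:
send_rows(
  hand=[0,0,0,0,0,0],
  offset=[
    [0,0,-4],
    [0,0,-12],
    [0,0,-25],
    [0,0,-45],
    [0,0,-60],
    [0,0,-60],
  ],
  rotation=[
    [0,0,0],
    [0,0,0],
    [0,0,0],
    [0,0,0],
    [0,0,0],
    [0,0,0],
  ],
)

```text
t: 13.63
tool_pos: [486.5, 326.0, 124.1]
tcp_rot: [0.375, 0.913, 0.147, 0.063]
force: [0.7, 1.2, -2.2]
opening: 4.4
finger_force: 61.0
```

```bash
python3 - <<'E'
from h import *
# hang: z_p=+X, x_p=+Y, tool y=+X. eye in tool: x=-46, z(+down)= (46-50)...
t=load('top');s=load('scene')
M=basis([1,0,0],[0,0,-1])
goal([540,44,260],M)
# peg centreline from both images: columns of bright peg pixels per row
for n,c,rows,u0,u1 in(('top',t,range(155,180,3),308,324),):
    g=c['color'].astype(float).mean(2)
    for v in rows: print(v,g[v,u0:u1].round().astype(int))
E
```

```text
t 13.63 pos [486.5 326.  124.1] F [ 0.7  1.2 -2.2] open 4.4 q [-1.22  0.77  0.35  1.62  0.41  1.28 -2.38]
 offset [-37.8 297.8 103.7] rot [ 38.9  27.6 -67.8]
155 [ 86  89  87  88  74  63  96 124 124  95  61  71  84  84  87  90]
158 [ 62  61  63  64  51  50  94 124 125  90  47  44  62  64  64  62]
161 [ 64  67  65  71  60  65  95 126 124  90  49  48  60  65  64  65]
164 [ 66  64  67  66  61  66  95 124 124  91  41  30  48  62  65  65]
167 [ 59  62  63  65  66  71 104 125 121  88  45  32  47  67  64  66]
170 [ 65  62  61  64  66  76 104 126 119  91  43  25  47  58  62  62]
173 [ 63  63  65  62  66  75 104 124 119  85  46  35  35  53  64  65]
176 [67 64 65 65 67 63 79 89 81 60 36 29 33 52 61 62]
179 [56 50 51 51 53 52 50 53 50 48 52 53 47 42 47 42]
```

```bash
python3 - <<'E'
from h import *
goal([530,41,225],basis([1,0,0],[0,0,-1]))
E
```

```text
t 13.63 pos [486.5 326.  124.1] F [ 0.7  1.2 -2.2] open 4.4 q [-1.22  0.77  0.35  1.62  0.41  1.28 -2.38]
 offset [-48.4 273.  128.2] rot [ 38.9  27.6 -67.8]
```

Emit:
send_rows(
  hand=[0,0,0,0,0,0,0,0,0,0,0,0,0,0,0,0,0,0],
  offset=[
    [-3,10,0],
    [-6,25,0],
    [-10,45,10],
    [-13,68,25],
    [-17,91,38],
    [-20,114,50],
    [-24,137,62],
    [-28,160,74],
    [-32,183,86],
    [-36,206,97],
    [-40,228,108],
    [-43,246,116],
    [-46,260,122],
    [-48,269,126],
    [-48.4,273,128],
    [-48.4,273,128.2],
    [-48.4,273,128.2],
    [-48.4,273,128.2],
  ],
  rotation=[
    [2.6,1.8,-4.5],
    [5.2,3.7,-9],
    [7.8,5.5,-13.5],
    [10.4,7.4,-18],
    [13,9.2,-22.6],
    [15.6,11,-27.1],
    [18.2,12.9,-31.6],
    [20.7,14.7,-36.1],
    [23.3,16.6,-40.6],
    [25.9,18.4,-45.2],
    [28.5,20.2,-49.7],
    [31.1,22.1,-54.2],
    [33.7,23.9,-58.7],
    [36.3,25.8,-63.2],
    [38.9,27.6,-67.8],
    [38.9,27.6,-67.8],
    [38.9,27.6,-67.8],
    [38.9,27.6,-67.8],
  ],
)

```text
t: 15.13
tool_pos: [528.9, 36.7, 224.0]
tcp_rot: [0.001, 0.709, 0.705, -0.003]
force: [-0.8, 0.7, -2.0]
opening: 4.6
finger_force: 60.9
```

```bash
python3 - <<'E'
from h import *
goal([565,40.8,179.8],basis([1,0,0],[0,0,-1]))
E
```

```text
t 15.13 pos [528.9  36.7 224. ] F [-0.8  0.7 -2. ] open 4.6 q [-0.26  0.27  0.11  1.86 -0.03  1.01 -0.14]
 offset [ 4.6 36.2 44.1] rot [-0.2  0.3 -0.4]
```

Emit:
send_rows(
  hand=[0,0,0,0,0,0],
  offset=[
    [2,12,15],
    [4,25,30],
    [4.6,34,41],
    [4.6,36.2,44.1],
    [4.6,36.2,44.1],
    [4.6,36.2,44.1],
  ],
  rotation=[
    [0,0,0],
    [0,0,0],
    [0,0,0],
    [-0.2,0.3,-0.4],
    [-0.2,0.3,-0.4],
    [-0.2,0.3,-0.4],
  ],
)

```text
t: 15.63
tool_pos: [564.9, 42.1, 180.6]
tcp_rot: [0.0, 0.706, 0.708, 0.0]
force: [-0.3, -0.1, -1.7]
opening: 4.3
finger_force: 60.9
```

```bash
python3 - <<'E'
from h import *
goal([580,40.8,179.8],basis([1,0,0],[0,0,-1]))
b=snap('top')['color'][140:200,275:355,::-1]; e=snap('scene')['color'][215:295,300:380,::-1]
cv2.imwrite('pics/e4.png',np.hstack([cv2.resize(b,(400,300),interpolation=cv2.INTER_CUBIC)[:300],cv2.resize(e,(400,400),interpolation=cv2.INTER_CUBIC)[:300]]) if 0 else np.hstack([cv2.resize(b,(320,240),interpolation=cv2.INTER_CUBIC).repeat(1,0) if 0 else cv2.copyMakeBorder(cv2.resize(b,(400,300),interpolation=cv2.INTER_CUBIC),0,100,0,0,cv2.BORDER_CONSTANT),cv2.resize(e,(400,400),interpolation=cv2.INTER_CUBIC)]))
E
```

```text
t 15.63 pos [564.9  42.1 180.6] F [-0.3 -0.1 -1.7] open 4.3 q [-0.24  0.38  0.11  1.82 -0.05  0.94 -0.11]
 offset [-1.4 15.1  0.8] rot [ 0.  -0.   0.2]
```

View pics/e4.png

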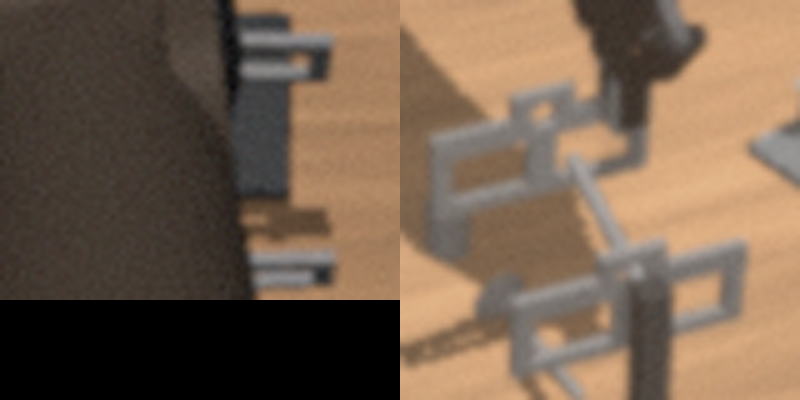

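```bash
cat > m.py <<'E'
from h import *
c=load('scene')
def atx(u,v,x):
    V=np.linalg.inv(c['view']);o=V[:3,3];d=V[:3,:3]@ray(c,u,v);return (o+d*(x-o[0])/d[0]).round(1)
f=lambda U,V:((U-400+.5)/5-.5+300,(V+.5)/5-.5+215)
if __name__=='__main__':
    X=float(r.observe()['tool_pos'][0])+3
    for n,p in dict(eye=(543,108),earL=(512,97),earR=(573,82),bodyTL=(430,140),botR=(645,163)).items(): print(n,f(*p),atx(*f(*p),X))
    # predicted
    e=np.array([X,42.1-45.5,180.6+3]); print('pred eye',proj(c,e),'pred tip',proj(c,[600,-4.7,182.8]),'pred root',proj(c,[690,-6.5,170]))
    for n,p,x in(('tip',(576,165),602),('mid',(609,218),645),('root',(634,262),685)): print(n,f(*p),atx(*f(*p),x))
    g=c['color'].astype(int).mean(2).round().astype(int)
    for v in range(244,270,3): print(v,dict(zip(range(328,352),g[v,328:352])).__repr__().replace(' ',''))
E
python3 m.py
```

```text
eye (328.2, 236.2) [568.3  -5.9 188.8]
earL (322.0, 234.0) [568.3 -22.6 200.8]
earR (334.2, 231.0) [568.3  10.5 200.1]
bodyTL (305.6, 242.6) [568.3 -66.7 187.7]
botR (348.6, 247.2) [568.3  52.3 134.8]
pred eye [329.09215907 237.60224338] pred tip [333.83363579 245.16288302] pred root [349.01878629 271.58336113]
tip (334.8, 247.6) [602.   -2.9 176. ]
mid (341.4, 258.2) [645.   -5.1 175.7]
root (346.4, 267.0) [685.  -11.2 181.8]
244 {328:np.int64(122),329:np.int64(120),330:np.int64(128),331:np.int64(145),332:np.int64(165),333:np.int64(170),334:np.int64(171),335:np.int64(173),336:np.int64(174),337:np.int64(171),338:np.int64(171),339:np.int64(168),340:np.int64(165),341:np.int64(158),342:np.int64(155),343:np.int64(152),344:np.int64(142),345:np.int64(117),346:np.int64(103),347:np.int64(102),348:np.int64(114),349:np.int64(136),350:np.int64(156),351:np.int64(166)}
247 {328:np.int64(122),329:np.int64(121),330:np.int64(127),331:np.int64(142),332:np.int64(154),333:np.int64(147),334:np.int64(155),335:np.int64(163),336:np.int64(161),337:np.int64(160),338:np.int64(152),339:np.int64(139),340:np.int
[... 2568 characters left out ...]
nt64(105),338:np.int64(115),339:np.int64(138),340:np.int64(160),341:np.int64(161),342:np.int64(155),343:np.int64(156),344:np.int64(151),345:np.int64(154),346:np.int64(149),347:np.int64(144),348:np.int64(135),349:np.int64(134),350:np.int64(128),351:np.int64(123)}
268 {328:np.int64(107),329:np.int64(106),330:np.int64(103),331:np.int64(104),332:np.int64(106),333:np.int64(102),334:np.int64(104),335:np.int64(105),336:np.int64(104),337:np.int64(106),338:np.int64(103),339:np.int64(103),340:np.int64(107),341:np.int64(116),342:np.int64(116),343:np.int64(118),344:np.int64(122),345:np.int64(128),346:np.int64(141),347:np.int64(150),348:np.int64(133),349:np.int64(113),350:np.int64(114),351:np.int64(113)}
```

```bash
cat > sil.py <<'E'
from h import *
from scipy.optimize import minimize
c=load('scene'); im=c['color'].astype(float); ch=im[...,0]-im[...,2]
U0,U1,V0,V1=300,352,226,270; S=8
def ren(polys,holes=()):
    m=np.zeros(((V1-V0)*S,(U1-U0)*S),np.uint8)
    q=lambda P:np.array([((proj(c,p)+.5-[U0,V0])*S) for p in P]).round().astype(np.int32)
    for P in polys: cv2.fillConvexPoly(m,cv2.convexHull(q(P)),1)
    for a,b in holes:
        h=np.zeros_like(m);g=np.zeros_like(m);cv2.fillPoly(h,[q(a)],1);cv2.fillPoly(g,[q(b)],1);m[(h&g)>0]=0
    return cv2.resize(m.astype(np.float32),(U1-U0,V1-V0),interpolation=cv2.INTER_AREA)
box=lambda x0,x1,y0,y1:[(x,y,z) for z in(0,6) for x,y in((x0,y0),(x1,y0),(x1,y1),(x0,y1))]
X=float(r.observe()['tool_pos'][0])
def plate(p):
    y,z,roll=p[0],p[1],p[2]/57.3
    W=lambda P:[np.array([X-3+k, y+np.cos(roll)*a-np.sin(roll)*(b-18), z+np.sin(roll)*a+np.cos(roll)*(b-18)]) for a,b,k in P]
    ci=[(7*np.cos(t),18+7*np.sin(t)) for t in np.linspace(0,6.28,24)]
    win=[[(x0,-21),(x0+42,-21),(x0+42,7),(x0,7)] for x0 in(-50.5,8.5)]
    F=lambda s,k:W([(a,b,k) for a,b in s])
    return ren([W(box(-60,60,-32,18)),W(box(-17,17,18,32))],[(F(s,0),F(s,6)) for s in[ci]+win])
def peg(p):
    y,z,xt,yaw=p; d=np.array([np.cos(.14),np.sin(yaw/57.3),-np.sin(.14)]); t=np.array([xt,y,z])
    P=[]
    for s,rad in((0.5,2.5),(4.5,4.5),(70,4.5)):
        for w in np.linspace(0,6.28,16): P.append(t+d*s+rad*np.array([np.sin(.14)*np.sin(w),np.cos(w),np.sin(w)*np.cos(.14)]))
    return ren([P])
g=ch[V0:V1,U0:U1]
def cost(model,p,mask):
    m=cv2.GaussianBlur(model(p),(0,0),.7)
    A=np.c_[m[mask],np.ones(mask.sum())]; k,_,_,_=np.linalg.lstsq(A,g[mask],rcond=None)
    return ((A@k-g[mask])**2).mean()
vv,uu=np.mgrid[V0:V1,U0:U1]
import sys
if __name__=='__main__':
    mk=(uu<339)&(vv<240+ (338-uu)*.2+4)&(vv<246)&((uu>312)|(vv<246))
    for s in([-5,186,0],[-3.4,183.6,0]):
        k=minimize(lambda p:cost(plate,p,mk),s,method='Nelder-Mead',options=dict(initial_simplex=[s,[s[0]+3,s[1],0],[s[0],s[1]+3,0],[s[0],s[1],2]])); print('plate eye y,z,roll',k.x.round(2),k.fun.round(1))
    mk=(vv>=245)&(vv<263)&(abs(uu-(333.8+(vv-245)*.575))<9)
    for xt in(598,600,602):
        k=minimize(lambda p:cost(peg,[p[0],182.8,xt,p[1]],mk),[-5,-1],method='Nelder-Mead'); print('peg z fixed: y,yaw',xt,k.x.round(2),k.fun.round(1))
E
python3 sil.py
```

```text
plate eye y,z,roll [ -5.64 182.67  -2.91] 223.5
plate eye y,z,roll [ -5.94 182.85  -1.86] 224.3
peg z fixed: y,yaw 598 [-6.62 -0.84] 663.1
peg z fixed: y,yaw 600 [-7.  -0.8] 655.8
peg z fixed: y,yaw 602 [-6.86 -0.88] 649.9
```

Emit:
send_rows(
  hand=[0,0,0,0,0,0,0,0,0,0,0,0],
  offset=[
    [-1.3,8,0.8],
    [-1.3,16,1],
    [-1.3,22,1],
    [-1.3,27,1],
    [-1.3,30,1],
    [-1.3,33,1],
    [-1.3,35,1],
    [-1.3,37,1.2],
    [-1.3,39,1.5],
    [-1.3,41,1.8],
    [-1.3,42,2],
    [-1.3,42,2],
  ],
  rotation=[
    [0,0,0],
    [0,0,0],
    [0,0,0],
    [0,0,0],
    [0,0,0],
    [0,0,0],
    [0,0,0],
    [0,0,0],
    [0,0,0],
    [0,0,0],
    [0,0,0],
    [0,0,0],
  ],
)

```text
t: 16.73
tool_pos: [607.8, 40.6, 178.7]
tcp_rot: [0.0, 0.706, 0.708, 0.001]
force: [-0.1, 0.2, -2.7]
opening: 4.6
finger_force: 60.9
```

```bash
python3 - <<'E'
from h import *
goal([612,40.8,178.6],basis([1,0,0],[0,0,-1]))
snap('top')
e=snap('scene')['color'][215:290,305:380,::-1]
cv2.imwrite('pics/e5.png',cv2.resize(e,(600,600),interpolation=cv2.INTER_CUBIC))
E
sed -i 's/mk=(uu<339)/mk=(uu<333)/' sil.py; python3 - <<'E'
E
```

```text
t 16.73 pos [607.8  40.6 178.7] F [-0.1  0.2 -2.7] open 4.6 q [-0.23  0.45  0.11  1.72 -0.06  0.97 -0.09]
 offset [0.1 4.2 0.1] rot [ 0.1 -0.   0.2]
```

No axial force at x = 607.8, past the tip, so the eye is on the peg. Continue along the slope.

Emit:
send_rows(
  hand=[0,0,0,0,0,0,0,0,0,0],
  offset=[
    [0,3,0.4],
    [0,6,0.8],
    [-0.1,9,1.3],
    [-0.1,12,1.7],
    [-0.2,15,2.1],
    [-0.2,18,2.5],
    [-0.3,21,3],
    [-0.3,24,3.4],
    [-0.4,26,3.7],
    [-0.4,26,3.7],
  ],
  rotation=[
    [0,0,0],
    [0,0,0],
    [0,0,0],
    [0,0,0],
    [0,0,0],
    [0,0,0],
    [0,0,0],
    [0,0,0],
    [0,0,0],
    [0,0,0],
  ],
)

```text
t: 17.67
tool_pos: [634.1, 40.3, 174.9]
tcp_rot: [0.0, 0.706, 0.708, 0.001]
force: [-0.6, -1.2, -0.4]
opening: 4.4
finger_force: 60.9
```

Emit:
send_rows(
  hand=[0,0,0,0,0],
  offset=[
    [0,0,0.7],
    [0,0,1.3],
    [0,0,1.9],
    [0,0,2.4],
    [0,0,2.4],
  ],
  rotation=[
    [0,0,0],
    [0,0,0],
    [0,0,0],
    [0,0,0],
    [0,0,0],
  ],
)

```text
t: 18.08
tool_pos: [633.5, 40.3, 172.6]
tcp_rot: [0.0, 0.706, 0.708, 0.001]
force: [0.1, 0.3, -2.1]
opening: 4.7
finger_force: 60.9
```

Emit:
send_rows(
  hand=[0,0,0,0],
  offset=[
    [0,0,0.5],
    [0,0,1],
    [0,0,1.5],
    [0,0,1.5],
  ],
  rotation=[
    [0,0,0],
    [0,0,0],
    [0,0,0],
    [0,0,0],
  ],
)

```text
t: 18.42
tool_pos: [633.8, 40.3, 171.6]
tcp_rot: [0.001, 0.706, 0.708, 0.001]
force: [-2.0, -0.2, 2.0]
opening: 4.5
finger_force: 61.6
```

Emit:
send_rows(
  hand=[0.06,0.08,0.1,0.13,0.16,0.2,0.22,0.22,0.22,0.22,0.22,0.22],
  offset=[
    [0,0,0],
    [0,0,0],
    [0,0,0],
    [0,0,0],
    [0,0,0],
    [0,0,0],
    [0,0,0],
    [0,0,0],
    [0,0,0],
    [0,0,0],
    [0,0,0],
    [0,0,0],
  ],
  rotation=[
    [0,0,0],
    [0,0,0],
    [0,0,0],
    [0,0,0],
    [0,0,0],
    [0,0,0],
    [0,0,0],
    [0,0,0],
    [0,0,0],
    [0,0,0],
    [0,0,0],
    [0,0,0],
  ],
)

```text
t: 19.42
tool_pos: [633.7, 40.3, 171.1]
tcp_rot: [0.0, 0.706, 0.708, 0.001]
force: [0.9, 0.4, 0.3]
opening: 18.9
finger_force: 0.0
```

Emit:
send_rows(
  hand=[0.22,0.22,0.22,0.22,0.22,0.22,0.22,0.22,0.22,0.22,0.22,0.22],
  offset=[
    [0,0,-3],
    [0,0,-8],
    [0,0,-14],
    [0,0,-22],
    [0,0,-32],
    [0,0,-45],
    [0,0,-65],
    [0,0,-90],
    [0,-30,-115],
    [0,-60,-120],
    [0,-95,-120],
    [0,-130,-120],
  ],
  rotation=[
    [0,0,0],
    [0,0,0],
    [0,0,0],
    [0,0,0],
    [0,0,0],
    [0,0,0],
    [0,0,0],
    [0,0,0],
    [0,0,0],
    [0,0,0],
    [0,0,0],
    [0,0,0],
  ],
)

```text
t: 20.42
tool_pos: [502.6, 39.7, 292.5]
tcp_rot: [0.001, 0.706, 0.708, 0.002]
force: [-0.8, 0.8, -0.1]
opening: 18.7
finger_force: 0.0
```

```bash
python3 - <<'E'
from h import *
s=r.observe(); print(s['t'],s['force'])
a=snap('scene')['color'][195:345,240:480,::-1]
cv2.imwrite('pics/f.png',cv2.resize(a,(800,500),interpolation=cv2.INTER_CUBIC))
E
```

```text
20.4167 [-0.8178967   0.780677   -0.07001869]
```

View pics/f.png

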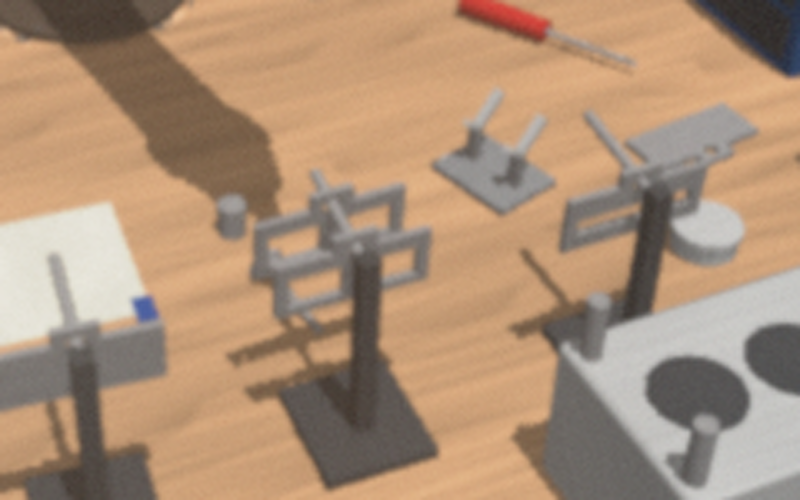

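The picture shows the plate hanging upright on the middle peg (330,205), in front of the two-window sample (350,260). The other two samples and the cradle are undisturbed. I'll let it settle, then hand in.

Emit:
send_rows(
  hand=[0.22,0.22,0.22,0.22,0.22,0.22,0.22,0.22],
  offset=[
    [0,0,0],
    [0,0,0],
    [0,0,0],
    [0,0,0],
    [0,0,0],
    [0,0,0],
    [0,0,0],
    [0,0,0],
  ],
  rotation=[
    [0,0,0],
    [0,0,0],
    [0,0,0],
    [0,0,0],
    [0,0,0],
    [0,0,0],
    [0,0,0],
    [0,0,0],
  ],
)

```text
t: 21.13
tool_pos: [503.7, 39.7, 290.7]
tcp_rot: [0.0, 0.706, 0.708, 0.0]
force: [-0.7, -0.5, -0.3]
opening: 19.0
finger_force: 0.0
```

```bash
python3 -c "
from bench import r
print(r.hand_in())"
```

```text
the job is handed in; nothing more can be done
None
```

The two-window template from the sheet was rested in the V-cradle, taken afresh by its upper edge, and now hangs freely in front of the matching sample on the middle peg; the job was handed in at about 21 s, and no verdict was returned.

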